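# Lock a sprung temperature probe into the blind well of a spore-test incubator

### The job

Fit the blue-winged logger probe for the incubator's weekly temperature check: lift it out of its parking stand and lower its rod down the steel bayonet port of the white incubator, wing in line with the entry slots, until the tip stands on the bottom of the well and the sprung cap is fully home; press it firmly but not hard, so that the washer under the cap is squeezed on the block, and hold it so for a second. Keeping it down, turn it clockwise until the wing is in line with the green marks and let go, so that the spring lifts the cap into its notches and the probe stays locked upright with the rod on the bottom. Leave the vials and the tape roll where they are.

Things in the scene. Friction and masses are not known exactly. Their poses are not given: they have to be found in the camera images.
- probe: Loose upright logger probe, about 0.15 kg. Origin: centre of the underside of the black elastic washer (radius 13.5 mm, gives 1 mm for 15 N) under its steel hub (radius 15 mm, up to z 20 mm); z up. Two bayonet ears stick out along +x and -x to 22 mm from the axis, 8 mm wide, z 1.5 to 5.5 mm. A half turn makes no difference. At the start it hangs in the parking stand, washer on its top.
- wing (a point): Middle of the probe's blue wing, its handle, 35.5 mm above the probe's origin on its axis: 42 mm long along the probe's x (in line with the ears), 13 mm thick along y, from 19 to 52 mm above the probe's origin. The wider hub ends at 20 mm: keep fingertips above that.
- rod_tip (a point): Tip of the probe's steel depth rod: radius 4 mm, tapered over the last 3 mm, on the probe's axis, 50.5 mm below the probe's origin when the spring is at rest.
- rod (a joint): How far the rod is pushed up into the cap (m): 0 at rest, at most 0.015. The spring needs about 2.5 N to start, then 0.32 N for each mm.
- probe_stand: Fixed round parking stand on a dark weighted foot (radius 42 mm); grey column radius 21 mm, flat top 60 mm above the origin (underside centre), bore radius 5.8 mm and 53 mm deep on its axis.
- incubator: Fixed white incubator, 134 x 180 x 62 mm, aluminium block on top. Origin: underside centre; z up, -x is the front with the dark display. Its x axis is the locked direction of the probe's ears and wing (green marks on the collar); the two entry slots (white marks) lie along the line 65 degrees (1.134 rad) counter-clockwise of the x axis, seen from above.
- port (a point): Centre of the port on the block's face, 60 mm above the incubator's underside, 36 mm to its -y side; mouth of the blind well: radius 4.75 mm, 1.5 mm chamfer, 40 mm deep. The rod tip meets the bottom when the probe's origin is 10.5 mm above this point; at 0 mm the washer meets the face (spring then 6 N). Let go when locked, the spring lifts the probe to 4.5 mm, into the notches.
- collar_rim (a point): Centre of the upper rim of the steel bayonet collar (outer radius 30 mm), 15.5 mm above the port. Lips, top 14 mm above the port, leave a round opening (radius 16.5 mm) and two entry slots 11 mm wide. Ears pass under the teeth only with the washer firmly on the face (10 to 25 N of push in all; ear clearance 1.5 mm). A fixed stop ends the turn 5 degrees past the locked direction.
- vial_1: Bystander: loose small amber vial with blue cap, 26 x 25 x 42 mm, origin at the underside.
- vial_2: Bystander: loose small amber vial with red cap, 26 x 25 x 42 mm, origin at the underside.
- vial_3: Bystander: white vial with yellow cap, 30 x 29 x 54 mm, standing loose in the rear vial well of the incubator, about 80 mm from the port, 14 mm proud of the block; origin at its underside.
- tape_roll: Bystander: loose roll of beige tape, 103 x 101 x 25 mm, origin at the underside.

How it is judged:
By the outcome, as a careful person would: the job done as asked, in the order asked, and still so for the second after the job is handed in, with the robot touching nothing.
It also fails if it takes over 64 s, if anything falls off the work surface, if the arm or the gripper's body presses on something with over 40 N, if the wrist force passes 120 N, or if a joint passes its speed limit or range.

### The arm

A 7-joint arm with a two-finger parallel gripper is mounted at the origin on a cart in front of the work surface, level with it; the furniture and walls round the work are solid. World frame = base frame: x ahead of the robot, y to its left, z up, the work surface at z = 0. Lengths are in m, angles in rad, forces in N, time in s.
With the tool pointing down it reaches from about 0.425 to 0.875 m from the base axis. Payload 4.7 kg.
Tool frame: the origin (TCP) lies on the centre line of the jaws, within the pads' length; the fingertips stand 8 mm ahead of it and the grasp point (between the pads) lies 11 mm behind it; z points along the fingers, y is the line along which they close (so a half turn about z gives the same grasp; the last joint's range is limited). The gripper opens to 87 mm and grips with 3 to 60 N. Pads are 19 mm wide; open, the fingers measure 117 mm over their backs; the gripper's body (75 mm by 190 mm) begins 51 mm behind the grasp point.
Start: joints at [1.308, 0.321, -0.07, 1.45, 0.023, 1.371, -0.057], TCP at [0.178, -0.625, 0.231] pointing down, gripper open.
Joint ranges: [-2.86, 2.86], [-0.3, 2.09], [-1.38, 1.24], [0.06, 2.45], [-1.56, 4.7], [0.09, 2.05], [-2.69, 2.69]. Speed limits (rad/s): [2.57, 2.57, 3.14, 3.14, 3.14, 3.14, 3.14].

### API

Orientations are given as [roll, pitch, yaw] about the fixed x, y, z axes, in that order (R = Rz(yaw) Ry(pitch) Rx(roll)).
In Python, from workcell import get_obs, cams, bot gives the robot as it stands.
- The arm moves only by the tool step_arm, never from a script. Its argument "series" is text: rows parted by semicolons, each of 4 numbers parted by spaces: the shift along the world's x, y, z in m, then the turn about the world's z in degrees. In form: tx ty tz roll; .... A call has 1 to 12 rows; each row shifts and turns the commanded pose from where the row before left it; what a row does not reach is not made up. A row lasts 1/8 s, in which the tool goes at most 62.5 mm and 10.7 degrees, less where a joint would pass 70% of its speed; a pose out of reach is approached as far as the arm can. A call with a gripper value outside its range is refused whole. "jaw" is the opening, from 0 (shut) to 1 (fully open), set as the call begins (left out, the last holds). The fingers move at their own pace and stop on an object; "grip_force" is the grip in N (left out, the last holds). Time passes only in rows, so rows that do not move let the fingers close. It gives the time, the measured TCP pose, the force, the opening and the grip force at its end, in the units of the state.
- get_obs(): the state, without advancing time (a new reading comes with each control period).
- cams.get_image(name): name is "scene" or "side" or "wrist"; returns the picture (480x640x3 uint8, red, green, blue); there is no depth.
- cams.get_calibration(name): a dict with "mtx" (3x3 intrinsics, pixels), "position" and "orientation" of the camera in the world; the wrist camera has in their place "mount" (4x4, takes a point from camera to tool coordinates, whose origin is the TCP and whose axes are the flange's). Camera axes: x right, y up, looking along -z (the intrinsics and any distortion apply to the point x, -y, -z); pixel columns grow to the right and rows downward; lengths in m; the calibration is good to about 2 mm. A picture is of the moment at which its call begins: read the wrist's pose just before it. get_calibration takes no time and is no camera call.
- bot.hand_in(): hands the job in; it is judged then, once.
Trained networks look in the newest picture that a camera, given by its name, has taken for a name from the list of things; names that differ only in an ending like _2 or _b are one class to them, and where a whole thing is asked for, a point or a joint stands for the part that bears it (a point fixed in the world has none). Each returns a list of dicts, best first, with "conf" (0 to 1); they miss things now and then, are a little off and sometimes report something else, mostly with a low value. They report only what shows in the picture. A call takes as long as a camera call.
- cams.search_frame(query, camera): "position" ([column, row] in pixels, amid what is visible of it).
- cams.outline_of(query, camera): "region" (480x640 bool, what is visible of it) and "position" ([column, row] in pixels, amid what is visible of it).
- cams.mark_of(query, camera): "position" ([column, row] in pixels: a listed point, or the origin of a listed thing).
The state is a dict: "t": time; "q": joint angles; "dq": joint speeds; "effort": joint torques, N m; "tcp_pos": TCP position; "eef_rot": TCP orientation; "force": force on the tool from outside, world axes, zero at the start; "wrist_torque": the same for the moment, N m; "width": opening from 0.0 (shut) to 1.0 (fully open); "grasp_force": force on a finger pad.
Only numpy, scipy, OpenCV 4.12 (cv2) and the standard library are available. Lean on these libraries where they do the work, as an engineer would, in place of code of your own. Each camera call takes 0.05 s, during which the arm holds its last target. There are 200 camera calls.

## Working session

There is one attempt and no reset: what is moved stays moved. The work goes in short steps, Python scripts to look and compute and a tool call to move; the robot and the scene stay as the last step left them, time stands still between calls to the robot, and variables do not carry over. Pictures are saved under pics/ and viewed, at most 10 in all, crops included, and the job is handed in when it is done.

Besides the shell and the picture viewer there is one more tool, called after "Emit:" as name(argument=value, ...), one argument or row to a line, values as JSON. step_arm: Moves the arm, as the interface text tells. Its arguments: {"type":"object","properties":{"series":{"type":"string"},"jaw":{"type":"number"},"grip_force":{"type":"number"}},"required":["series"]}

```bash
mkdir -p pics
cat > h.py <<'E'
import numpy as np, cv2
from scipy.spatial.transform import Rotation as R
from workcell import get_obs, cams, bot
def cal(n, obs=None):
    c=cams.get_calibration(n); K=np.array(c['mtx'])
    if 'mount' in c:
        M=np.array(c['mount']); Rt=R.from_euler('xyz',obs['eef_rot']).as_matrix()
        return K, Rt@M[:3,:3], np.array(obs['tcp_pos'])+Rt@M[:3,3], c
    o=np.array(c['orientation']); Rm=o if o.shape==(3,3) else (R.from_euler('xyz',o).as_matrix() if o.size==3 else R.from_quat(o).as_matrix())
    return K,Rm,np.array(c['position']),c
def dist(c):
    for k in c:
        if 'dist' in k: return np.array(c[k],float)
    return np.zeros(5)
def ray(n,uv,obs=None):
    K,Rm,p,c=cal(n,obs)
    u=cv2.undistortPoints(np.array([[uv]],float),K,dist(c))[0,0]
    d=Rm@np.array([u[0],-u[1],-1]); return p,d/np.linalg.norm(d)
def proj(n,X,obs=None):
    K,Rm,p,c=cal(n,obs); v=Rm.T@(np.array(X)-p); v=np.array([v[0],-v[1],-v[2]])
    return cv2.projectPoints(v[None],np.zeros(3),np.zeros(3),K,dist(c))[0][0,0]
def atz(n,uv,z,obs=None):
    p,d=ray(n,uv,obs); return p+d*(z-p[2])/d[2]
def tri(rs):
    A=sum(np.eye(3)-np.outer(d,d) for p,d in rs); b=sum((np.eye(3)-np.outer(d,d))@p for p,d in rs)
    X=np.linalg.solve(A,b); return X,[np.linalg.norm((np.eye(3)-np.outer(d,d))@(X-p))*1000 for p,d in rs]
def save(n,f,im=None):
    im=cams.get_image(n) if im is None else im
    cv2.imwrite('pics/'+f,im[:,:,::-1]); return im
E
python3 - <<'E'
from h import *
np.set_printoptions(precision=4,suppress=True)
print(get_obs())
for n in ('scene','side','wrist'): print(n,cams.get_calibration(n))
a=save('scene','a.png');b=save('side','b.png')
for n in ('scene','side'):
  for q in ('wing','probe','port','collar_rim','incubator','probe_stand','rod_tip','vial_1','vial_3','tape_roll'):
    print(n,q,[(np.round(r['position'],1).tolist(),round(r['conf'],2)) for r in cams.mark_of(q,n)[:3]])
E
```

```text
{'t': 0.0, 'q': array([ 1.3081,  0.3218, -0.0701,  1.4517,  0.0226,  1.3707, -0.0569]), 'dq': array([-0.0006, -0.002 ,  0.0006, -0.0007, -0.0016,  0.0008,  0.0001]), 'effort': array([  0.0005, -49.1299,  -0.4038, -31.2529,  -0.0641,   0.0436,
         0.0001]), 'tcp_pos': array([ 0.1774, -0.6248,  0.2295]), 'eef_rot': array([-3.1397,  0.0001,  0.2768]), 'force': array([-0.5096, -0.0625,  0.7586]), 'wrist_torque': array([ 0.0001,  0.0072, -0.0282]), 'grasp_force': 0.0, 'width': 0.9977550572384531}
scene {'mtx': array([[475.8267,   0.    , 318.0533],
       [  0.    , 475.8267, 234.0199],
       [  0.    ,   0.    ,   1.    ]]), 'position': array([0.0961, 0.5467, 0.5684]), 'orientation': array([ 0.9907,  0.0086, -2.5136])}
side {'mtx': array([[531.366 ,   0.    , 311.9123],
       [  0.    , 531.366 , 243.1967],
       [  0.    ,   0.    ,   1.    ]]), 'position': array([0.0711, 0.6203, 0.3959]), 'orientation': array([ 1.2179, -0.0143, -2.533 ])}
wrist {'mtx': array([[335.4667,   0.    , 321.3676],
       [  0.    , 335.4667, 238.9432],
       [  0.    ,   0.    ,   1.    ]]), 'mount':
[... 500 characters left out ...]
74.0], 0.37)]
scene rod_tip []
scene vial_1 [([271.3, 316.4], 0.84), ([325.0, 236.1], 0.79), ([385.2, 219.5], 0.68)]
scene vial_3 [([271.3, 316.4], 0.84), ([325.0, 236.1], 0.79), ([385.2, 219.5], 0.68)]
scene tape_roll []
side wing [([386.5, 235.8], 0.73)]
side probe [([384.1, 260.2], 0.87)]
side port [([306.0, 295.1], 0.89)]
side collar_rim [([307.4, 285.5], 0.61), ([316.5, 267.6], 0.57)]
side incubator [([285.9, 337.8], 0.79)]
side probe_stand [([383.3, 285.8], 0.59), ([288.0, 338.2], 0.54)]
side rod_tip []
side vial_1 [([318.7, 268.6], 0.81), ([295.8, 275.2], 0.51)]
side vial_3 [([318.7, 268.6], 0.81), ([295.8, 275.2], 0.51)]
side tape_roll [([392.0, 254.7], 0.72), ([299.6, 272.3], 0.54)]
```

View pics/a.png

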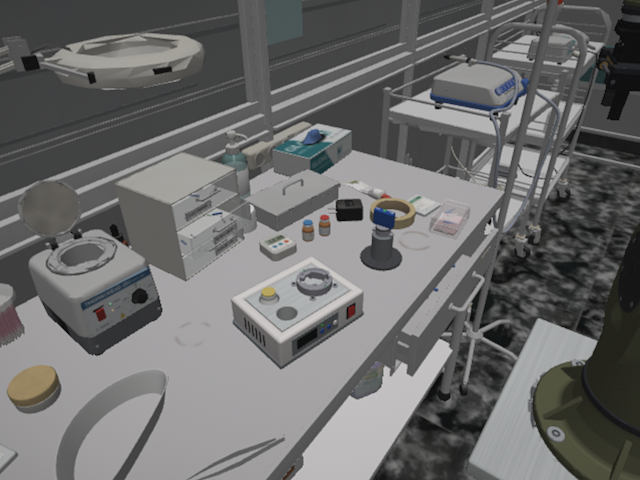

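Run:
```python
from h import *
np.set_printoptions(precision=4,suppress=True)
P={'wing':((386.3,219.7),(386.5,235.8)),'probe':((383,233.1),(384.1,260.2)),'port':((311.5,282.6),(306,295.1)),'rim':((311,277.2),(307.4,285.5)),'inc':((300.5,321.8),(285.9,337.8)),'stand':((379.4,259.2),(383.3,285.8))}
for k,(s,d) in P.items(): print(k,*tri([ray('scene',s),ray('side',d)]))
for k,z in (('wing',.0955),('probe',.06),('port',.06),('rim',.0755),('inc',0),('stand',0)):
    print(k,atz('scene',P[k][0],z),atz('side',P[k][1],z))
```

```text
wing [ 0.4414 -0.1368  0.104 ] [np.float64(0.9359620688111426), np.float64(0.9359620688110061)]
probe [ 0.468  -0.184   0.0387] [np.float64(0.8704763756081285), np.float64(0.8704763756082895)]
port [0.4803 0.042  0.0536] [np.float64(1.2806920642043758), np.float64(1.2806920642043726)]
rim [0.4723 0.0518 0.0751] [np.float64(2.2979217182956035), np.float64(2.2979217182955725)]
inc [0.4709 0.0949 0.0094] [np.float64(3.6664177911020306), np.float64(3.666417791102176)]
stand [ 0.4423 -0.1311  0.0152] [np.float64(2.6970450879688803), np.float64(2.697045087968749)]
wing [ 0.4468 -0.1496  0.0955] [ 0.453  -0.1585  0.0955]
probe [ 0.4539 -0.1543  0.06  ] [ 0.4436 -0.1362  0.06  ]
port [0.4767 0.0488 0.06  ] [0.4713 0.0524 0.06  ]
rim [0.4742 0.0531 0.0755] [0.4695 0.0518 0.0755]
inc [0.474  0.0854 0.    ] [0.4841 0.0838 0.    ]
stand [ 0.4545 -0.1488  0.    ] [ 0.4544 -0.1617  0.    ]
```

Emit:
step_arm(
  series="0.01 0.02 0 0; 0.024 0.041 0 0; 0.024 0.041 0 0; 0.024 0.041 0 0; 0.024 0.041 0 0; 0.024 0.041 0 0; 0.024 0.041 0 0; 0.024 0.041 0 0; 0.024 0.041 0 0; 0.024 0.041 0 0; 0.024 0.041 0 0; 0.02 0.04 0 0",
  jaw=1,
)

```text
t: 2.6
tcp_pos: [0.4484, -0.1537, 0.2309]
eef_rot: [3.141, -0.001, 0.277]
force: [1.0, 0.1, 0.8]
width: 1.0
grasp_force: 0.0
```

Emit:
step_arm(
  series="0 0.005 -0.005 0; 0 0 0 0; 0 0 0 0",
)

```text
t: 2.98
tcp_pos: [0.447, -0.1518, 0.2256]
eef_rot: [3.141, 0.0, 0.274]
force: [-0.2, -0.1, 0.0]
width: 1.0
grasp_force: 0.0
```

```bash
cat > look.py <<'E'
from h import *
import sys
np.set_printoptions(precision=4,suppress=True)
o=get_obs(); print({k:o[k] for k in('t','tcp_pos','eef_rot','force','width','q')})
im=save('wrist',sys.argv[1])
Z={'wing':.0955,'probe':.06,'port':.06,'collar_rim':.0755,'incubator':0,'probe_stand':0}
for q in sys.argv[2:]:
    for r in cams.mark_of(q,'wrist')[:2]: print(q,np.round(r['position'],1),round(r['conf'],2),atz('wrist',r['position'],Z[q],o) if q in Z else '')
E
python3 look.py w1.png wing probe port collar_rim probe_stand incubator
```

```text
{'t': 2.975, 'tcp_pos': array([ 0.447 , -0.1518,  0.2256]), 'eef_rot': array([3.1412, 0.0005, 0.2743]), 'force': array([-0.1739, -0.1225,  0.0461]), 'width': 1.0000833498771837, 'q': array([ 0.8238, -0.0406, -0.534 ,  1.8638, -0.0208,  1.313 , -1.0011])}
wing [323.7 228. ] 0.86 [ 0.4525 -0.1523  0.0955]
probe [321.7 214.4] 0.9 [ 0.4561 -0.1496  0.06  ]
probe [116.1 142.6] 0.19 [0.4695 0.0493 0.06  ]
port [114.8 140. ] 0.89 [0.4715 0.0506 0.06  ]
collar_rim [105.  144.2] 0.65 [0.4682 0.0497 0.0755]
probe_stand [324.2 209.2] 0.97 [ 0.4499 -0.1544  0.    ]
incubator [117.2 127.4] 0.7 [0.4753 0.0835 0.    ]
```

View pics/w1.png

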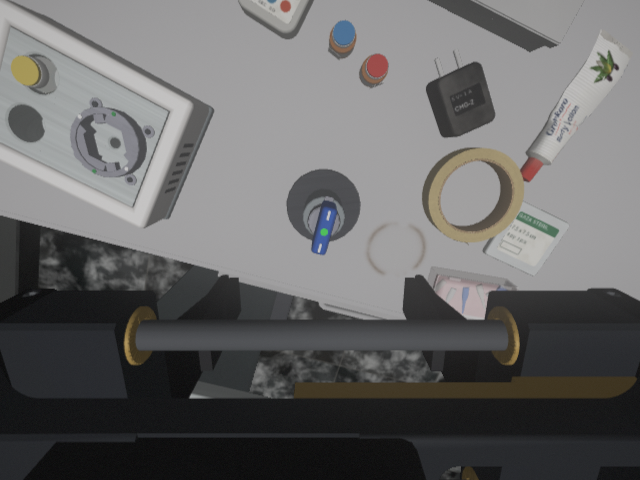

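```bash
cat > wing.py <<'E'
from h import *
from scipy.optimize import minimize
import itertools
def fitwing(im,o,x0,z0,free_mask=False):
    b=im.astype(int); m=((b[...,2]>b[...,0]*1.6+15)&(b[...,2]>b[...,1]*1.4)).astype(np.uint8)
    c=proj('wrist',[x0[0],x0[1],z0+.0355],o)
    w=np.zeros_like(m); cv2.circle(w,tuple(int(v) for v in c),60,1,-1); m&=w
    m=cv2.morphologyEx(m,cv2.MORPH_CLOSE,np.ones((9,9)))
    n,l,s,_=cv2.connectedComponentsWithStats(m); k=1+np.argmax(s[1:,4]); m=(l==k).astype(np.uint8)
    def sil(p):
        ca,sa=np.cos(p[2]),np.sin(p[2]); pts=[]
        for a,e,h in itertools.product((-.021,.021),(-.0065,.0065),(.020,.052)):
            pts.append(proj('wrist',[p[0]+ca*a-sa*e,p[1]+sa*a+ca*e,z0+h],o))
        g=np.zeros((480,640),np.uint8)
        cv2.fillConvexPoly(g,np.round(cv2.convexHull(np.array(pts,np.float32))*16).astype(np.int32),1,shift=4); return g
    f=lambda p:1-(sil(p)&m).sum()/(sil(p)|m).sum()
    best=min((minimize(f,[x0[0],x0[1],y],method='Nelder-Mead',options=dict(initial_simplex=[[x0[0],x0[1],y],[x0[0]+.006,x0[1],y],[x0[0],x0[1]+.006,y],[x0[0],x0[1],y+.2]],xatol=1e-5,fatol=1e-5)) for y in (x0[2]-.3,x0[2],x0[2]+.3)),key=lambda r:r.fun)
    return best.x,best.fun,m.sum()
E
python3 - <<'E'
from wing import *
o=get_obs(); im=cams.get_image('wrist')
print(fitwing(im,o,[.452,-.151,.2],.06), o['eef_rot'],o['tcp_pos'])
# yaw of incubator roughly
K,Rm,p,c=cal('wrist',o); print(Rm)
E
```

```text
Traceback (most recent call last):
  File "wing.py", line 17, in fitwing
    best=min((minimize(f,[x0[0],x0[1],y],method='Nelder-Mead',options=dict(initial_simplex=[[x0[0],x0[1],y],[x0[0]+.006,x0[1],y],[x0[0],x0[1]+.006,y],[x0[0],x0[1],y+.2]],xatol=1e-5,fatol=1e-5)) for y in (x0[2]-.3,x0[2],x0[2]+.3)),key=lambda r:r.fun)
  File "wing.py", line 17, in <genexpr>
    best=min((minimize(f,[x0[0],x0[1],y],method='Nelder-Mead',options=dict(initial_simplex=[[x0[0],x0[1],y],[x0[0]+.006,x0[1],y],[x0[0],x0[1]+.006,y],[x0[0],x0[1],y+.2]],xatol=1e-5,fatol=1e-5)) for y in (x0[2]-.3,x0[2],x0[2]+.3)),key=lambda r:r.fun)
              ~~~~~~~~^^^^^^^^^^^^^^^^^^^^^^^^^^^^^^^^^^^^^^^^^^^^^^^^^^^^^^^^^^^^^^^^^^^^^^^^^^^^^^^^^^^^^^^^^^^^^^^^^^^^^^^^^^^^^^^^^^^^^^^^^^^^^^^^^^^^^^^^^^^^^^^^^^^^^^^^^^^^^^^^^^^^^^^^^^^
  File "wing.py", line 16, in <lambda>
    f=lambda p:1-(sil(p)&m).sum()/(sil(p)|m).sum()
                                   ~~~^^^
  File "wing.py", line 13, in sil
    pts.append(proj('wrist',[p[0]+ca*a-sa*e,p[1]+sa*a+ca*e,z0+h],o))
               ~~~~^^^^^^^^^^^^^^^^^^^^^^^^^^^^^^^^^^^^^^^^^^^^^^^^
  File "h.py", line 20, in proj
    K,Rm,p,c=cal(n,obs); v=Rm.T@(np.array(X)-p); v=np.array([v[0],-v[1],-v[2]])
             ~~~^^^^^^^
  File "h.py", line 5, in cal
    c=cams.get_calibration(n); K=np.array(c['mtx'])
ValueError: time passes only in moves, steps and waits
```

Emit:
step_arm(
  series="0.002 0.03 0 0; 0.003 0.045 0 0; 0.004 0.045 0 0; 0.004 0.045 0 0; 0.004 0.03 0 0; 0.007 0.008 0 0; 0 0 0 0; 0 0 0 0",
)

```text
t: 4.38
tcp_pos: [0.4716, 0.0509, 0.2253]
eef_rot: [3.141, 0.001, 0.274]
force: [-0.2, 0.0, 0.1]
width: 1.0
grasp_force: 0.0
```

```bash
python3 look.py w2.png port collar_rim incubator vial_3; python3 -c "
import cv2;a=cv2.imread('pics/w2.png');cv2.imwrite('pics/w2c.png',cv2.resize(a[60:300,180:460],None,fx=2.5,fy=2.5,interpolation=cv2.INTER_CUBIC))"
```

```text
{'t': 4.375, 'tcp_pos': array([0.4716, 0.0509, 0.2253]), 'eef_rot': array([3.1414, 0.0008, 0.2743]), 'force': array([-0.1894,  0.0487,  0.0556]), 'width': 0.9996701891789693, 'q': array([ 0.6338, -0.0319, -0.7726,  1.8525, -0.0228,  1.3128, -1.4292])}
port [318.2 225.4] 0.65 [0.4692 0.0535 0.06  ]
collar_rim [320.9 231.3] 0.8 [0.4682 0.0505 0.0755]
collar_rim [613.5 258. ] 0.34 [ 0.519  -0.2269  0.0755]
incubator [291.5 197.9] 0.57 [0.4769 0.0877 0.    ]
vial_3 [520.4 127.4] 0.94 
vial_3 [539.5 151.2] 0.91
```

View pics/w2c.png

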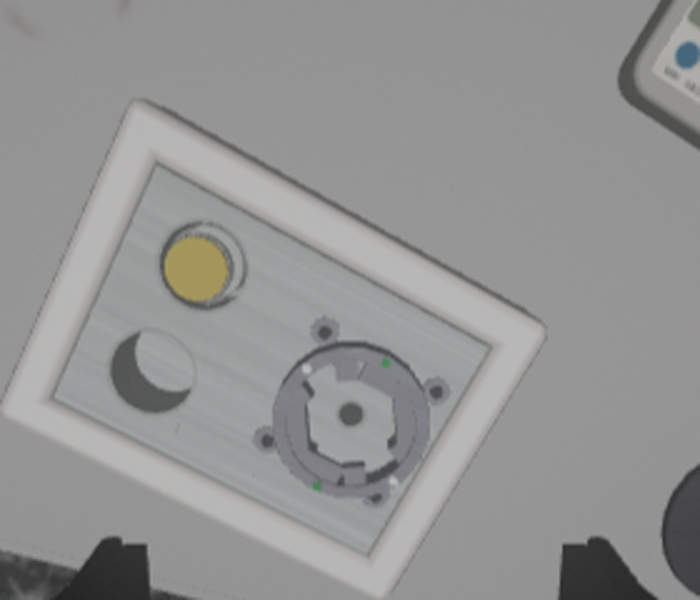

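```bash
sed -i 's/^def cal(/import functools\n@functools.lru_cache\ndef gc(n): return cams.get_calibration(n)\ndef cal(/; s/c=cams.get_calibration(n);/c=gc(n);/' h.py
python3 - <<'E'
from wing import *
np.set_printoptions(precision=4,suppress=True)
oo={}
o=dict(tcp_pos=np.array([.4470,-.1518,.2256]),eef_rot=np.array([3.1412,.0005,.2743]))
im=cv2.imread('pics/w1.png')[:,:,::-1]
print('wing',fitwing(im,o,[.452,-.151,.2],.06))
o=get_obs(); im=cv2.imread('pics/w2.png')[:,:,::-1].astype(int)
g=(im[...,1]>im[...,0]+25)&(im[...,1]>im[...,2]+15)
for nm,(u,v) in (('g1',(334,205)),('g2',(307,255))):
    w=np.zeros_like(g); w[v-7:v+8,u-7:u+8]=1; ys,xs=np.nonzero(g&w); print(nm,len(xs),xs.mean(),ys.mean(),atz('wrist',(xs.mean(),ys.mean()),.0755,o))
    exec(f"{nm}=atz('wrist',(xs.mean(),ys.mean()),.0755,o)")
d=g1-g2; print('mid',(g1+g2)/2,'len',np.linalg.norm(d),'ang',np.degrees(np.arctan2(d[1],d[0])))
gray=im.mean(2); sub=gray[217:234,312:329]; m=sub<110; ys,xs=np.nonzero(m); uv=(xs.mean()+312,ys.mean()+217)
print('hole',m.sum(),uv,atz('wrist',uv,.06,o)); print(sub.astype(int)[::2,::2])
for nm,(u,v) in (('w1',(302.4,207.6)),('w2',(337.6,252.8))): 
    exec(f"{nm}=atz('wrist',(u,v),.0755,o)")
d=w1-w2; print('white mid',(w1+w2)/2,np.linalg.norm(d),np.degrees(np.arctan2(d[1],d[0])))
# block frame corners (top of aluminium) from crop
C=[((155,163)),(490,347),(370,554),(53,398)]
X=[atz('wrist',(a/2.5+180,b/2.5+60),.061,o) for a,b in C]
for i in range(4):
    d=X[(i+1)%4]-X[i]; print(np.linalg.norm(d),np.degrees(np.arctan2(d[1],d[0])))
E
```

```text
wing (array([ 0.4502, -0.1525,  0.1104]), np.float64(0.3472081218274111), np.uint64(644))
g1 11 333.8181818181818 204.8181818181818 [0.4956 0.0471 0.0755]
g2 10 306.2 254.0 [0.4427 0.059  0.0755]
mid [0.4692 0.053  0.0755] len 0.05425361394783468 ang -12.67680849829474
hole 65 (np.float64(320.0153846153846), np.float64(225.2)) [0.4698 0.0529 0.06  ]
[[157 157 157 158 161 161 161 159 159]
 [155 156 156 156 155 159 161 162 160]
 [156 155 148 123 107 122 152 158 160]
 [158 155 110  87  88  86 106 152 157]
 [160 145  88  88  87  87  92 147 157]
 [160 150 102  88  87  86 101 147 156]
 [156 157 143  93  88 107 140 156 156]
 [155 156 154 149 149 152 157 158 158]
 [159 158 157 158 158 159 160 160 159]]
white mid [0.4687 0.0522 0.0755] 0.054846131856332074 52.732127392589774
0.1401647595895009 -102.50500310564081
0.09704014906367774 168.00458091890565
0.14000622952155806 77.8003711987485
0.09778786809659551 -11.905260324515979
```

```bash
sed -i 's/\*1.6+15)/*1.3+8)/; s/\*1.4)/*1.15)/' wing.py
python3 - <<'E'
from wing import *
np.set_printoptions(precision=4,suppress=True)
o=dict(tcp_pos=np.array([.4470,-.1518,.2256]),eef_rot=np.array([3.1412,.0005,.2743]))
im=cv2.imread('pics/w1.png')[:,:,::-1]
x,f,n=fitwing(im,o,[.452,-.151,.2],.06); print(x,f,n)
big=cv2.resize(im[180:280,270:380],None,fx=6,fy=6,interpolation=cv2.INTER_NEAREST)[:,:,::-1].copy()
for k,h in ((0,.02),(1,.052)):
  P=[proj('wrist',[x[0]+np.cos(x[2])*a-np.sin(x[2])*e,x[1]+np.sin(x[2])*a+np.cos(x[2])*e,.06+h],o) for a,e in((-.021,-.0065),(.021,-.0065),(.021,.0065),(-.021,.0065))]
  cv2.polylines(big,[np.int32([(np.array(p)-[270,180]+.5)*6 for p in P])],True,(0,255*k,255))
cv2.imwrite('pics/w1c.png',big)
E
```

```text
[ 0.452  -0.1522  0.1019] 0.2808425275827482 719
```

View pics/w1c.png

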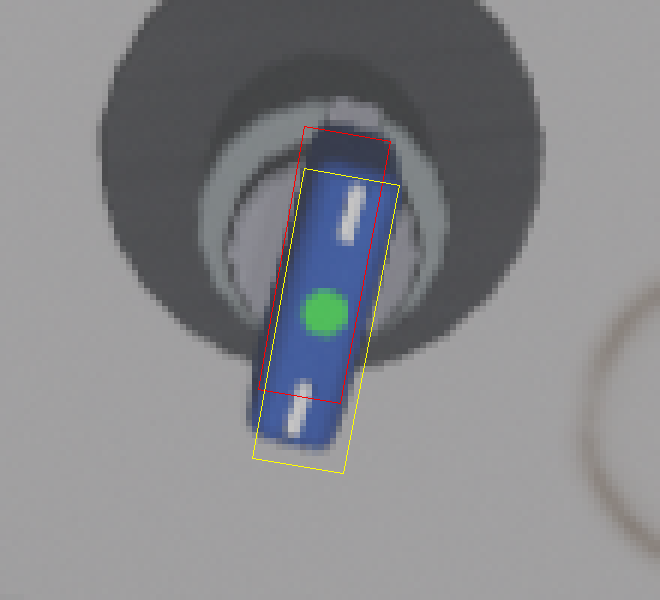

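Run:
```python
from wing import *
np.set_printoptions(precision=4,suppress=True)
o=dict(tcp_pos=np.array([.4470,-.1518,.2256]),eef_rot=np.array([3.1412,.0005,.2743]))
im=cv2.imread('pics/w1.png')[:,:,::-1].astype(int)[180:280,270:380]
c=im[...,1]; gm=(im[...,1]>im[...,0]+40)&(im[...,1]>im[...,2]+40)
def cen(m): ys,xs=np.nonzero(m); return np.array([xs.mean()+270,ys.mean()+180]),m.sum()
g,n=cen(gm); print('dot',g,n,atz('wrist',g,.112,o))
yy,xx=np.mgrid[180:280,270:380]
sat=im.max(2)-im.min(2); D=[]
for u,v in ((328.6,215.5),(319.8,248)):
    m=(im[...,0]>120)&(abs(xx-u)<4)&(abs(yy-v)<6); p,n=cen(m); D.append(atz('wrist',p,.112,o)); print(p,n,D[-1])
d=D[0]-D[1]; print((D[0]+D[1])/2,np.linalg.norm(d),np.degrees(np.arctan2(d[1],d[0])))
print(atz('wrist',(307.7,254),.112,o))
```

```text
dot [323.925 231.65 ] 40 [ 0.4537 -0.152   0.112 ]
[328.1071 215.3929] 28 [ 0.4678 -0.1516  0.112 ]
[319.3333 247.75  ] 24 [ 0.4392 -0.1522  0.112 ]
[ 0.4535 -0.1519  0.112 ] 0.028607316663227106 1.239210370317
[ 0.4312 -0.1442  0.112 ]
```

Emit:
step_arm(
  series="-0.002 -0.03 0 0; -0.003 -0.045 0 -3; -0.003 -0.045 0 -3; -0.004 -0.045 0 -4; -0.003 -0.03 0 -4.5; -0.003 -0.008 -0.01 0; 0 0 -0.015 0; 0 0 0 0; 0 0 0 0",
)

```text
t: 5.75
tcp_pos: [0.4539, -0.1488, 0.2005]
eef_rot: [-3.141, 0.0, 0.026]
force: [-0.4, 0.1, -0.1]
width: 1.0
grasp_force: 0.0
```

Run:
```python
from h import *
np.set_printoptions(precision=4,suppress=True)
o=get_obs(); print(o['t'],o['tcp_pos'],o['eef_rot'])
im=save('wrist','w3.png').astype(int)
c=proj('wrist',[.4537,-.152,.112],o); print(c)
yy,xx=np.mgrid[0:480,0:640]; near=np.hypot(xx-c[0],yy-c[1])<25
m=(im[...,1]>im[...,0]+40)&(im[...,1]>im[...,2]+40)&near; g=np.array([xx[m].mean(),yy[m].mean()]); print('dot',g,m.sum(),atz('wrist',g,.112,o))
bl=((im[...,2]>im[...,0]*1.3+8)&(np.hypot(xx-g[0],yy-g[1])<60)).astype(np.uint8)
bl=cv2.morphologyEx(bl,cv2.MORPH_CLOSE,np.ones((5,5)))
w=((im.min(2)>110)&(bl>0)).astype(np.uint8); n,l,s,ce=cv2.connectedComponentsWithStats(w)
for i in range(1,n):
    if s[i,4]>10: print(s[i,4],ce[i],atz('wrist',ce[i],.112,o))
```

```text
5.75 [ 0.4539 -0.1488  0.2005] [-3.1414  0.0002  0.0265]
[326.0451 248.9414]
dot [325.913 249.   ] 46 [ 0.4537 -0.1519  0.112 ]
31 [326.     230.6774] [ 0.4681 -0.1515  0.112 ]
30 [326.  266.5] [ 0.4394 -0.1524  0.112 ]
```

Emit:
step_arm(
  series="0 -0.003 -0.02 0; 0 0 -0.03 0; 0 0 -0.03 0; 0 0 -0.018 0; 0 0 -0.008 0; 0 0 -0.002 0; 0 0 0 0; 0 0 0 0",
)

```text
t: 6.8
tcp_pos: [0.4542, -0.1535, 0.0934]
eef_rot: [3.141, -0.001, 0.024]
force: [-0.2, -0.5, 1.0]
width: 1.001
grasp_force: 0.0
```

Emit:
step_arm(
  series="0 0 0 0; 0 0 0 0; 0 0 0 0; 0 0 0 0; 0 0 0 0; 0 0 0 0",
  jaw=0,
  grip_force=35,
)

```text
t: 7.55
tcp_pos: [0.4536, -0.1533, 0.0926]
eef_rot: [3.142, 0.0, 0.024]
force: [-0.3, 0.2, 0.3]
width: 0.41
grasp_force: 0.0
```

Emit:
step_arm(
  series="0 0.0012 0 0; 0 0 0 0; 0 0 0 0; 0 0 0 0; 0 0 0 0; 0 0 0 0",
)

```text
t: 8.3
tcp_pos: [0.4536, -0.152, 0.0926]
eef_rot: [-3.142, 0.0, 0.024]
force: [-0.3, 0.4, 0.4]
width: 0.147
grasp_force: 35.0
```

Emit:
step_arm(
  series="0 0 0.005 0; 0 0 0.015 0; 0 0 0.025 0; 0 0 0.03 0; 0 0 0.025 0; 0 0 0.01 0; 0 0 0 0",
)

```text
t: 9.18
tcp_pos: [0.4538, -0.1522, 0.2032]
eef_rot: [3.141, -0.001, 0.024]
force: [0.9, -0.0, -1.9]
width: 0.151
grasp_force: 35.0
```

Emit:
step_arm(
  series="0.002 0.02 0 4; 0.002 0.03 0 7; 0.003 0.035 0 8; 0.003 0.035 0 8; 0.002 0.035 0 8; 0.002 0.03 0 8; 0.002 0.02 0 8; 0 0 0 0; 0 0 0 0; 0 0 0 0",
)

```text
t: 10.42
tcp_pos: [0.4694, 0.0519, 0.2023]
eef_rot: [-3.141, 0.001, 0.911]
force: [0.4, 0.0, -1.6]
width: 0.148
grasp_force: 35.0
```

```bash
python3 look.py w4.png rod_tip port collar_rim probe wing; python3 -c "
import cv2;a=cv2.imread('pics/w4.png');cv2.imwrite('pics/w4c.png',cv2.resize(a[130:350,200:440],None,fx=2.5,fy=2.5,interpolation=cv2.INTER_CUBIC))"
```

```text
{'t': 10.425, 'tcp_pos': array([0.4694, 0.0519, 0.2023]), 'eef_rot': array([-3.1413,  0.0007,  0.9114]), 'force': array([ 0.3646,  0.0276, -1.6431]), 'width': 0.14805235534958072, 'q': array([ 0.6187, -0.0189, -0.7673,  1.8901, -0.0135,  1.2658, -0.8039])}
port [319.5 228.1] 0.67 [0.4695 0.0539 0.06  ]
collar_rim [324.  235.7] 0.73 [0.471  0.0493 0.0755]
probe [321.9 275.7] 0.72 [0.4426 0.0155 0.06  ]
wing [317.9 306. ] 0.98 [0.4318 0.0073 0.0955]
```

View pics/w4c.png

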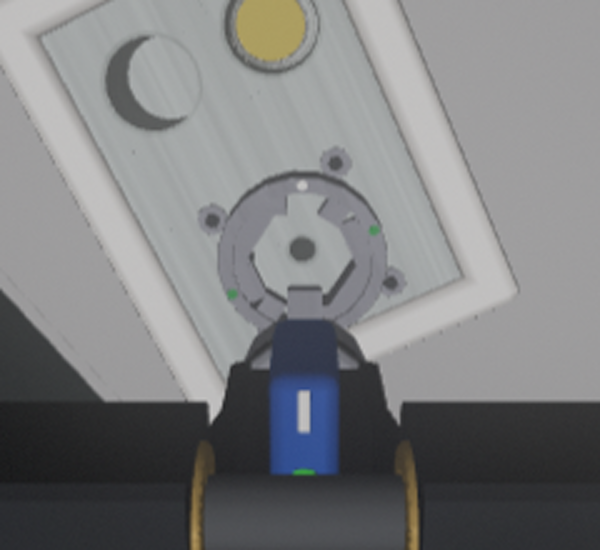

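Run:
```python
from h import *
np.set_printoptions(precision=4,suppress=True)
o=get_obs(); im=cv2.imread('pics/w4.png').astype(int); yy,xx=np.mgrid[0:480,0:640]
m=(im.mean(2)<112)&(np.hypot(xx-320.8,yy-229.2)<9); u=np.array([xx[m].mean(),yy[m].mean()]); print(u,m.sum(),atz('wrist',u,.06,o))
G=[]
for a,b in((374,230),(232,295)):
    p=np.array([a/2.5+200,b/2.5+130]); m=(im[...,1]>im[...,2]+20)&(im[...,1]>im[...,0]+10)&(np.hypot(xx-p[0],yy-p[1])<6); p=np.array([xx[m].mean(),yy[m].mean()]); G.append(atz('wrist',p,.0755,o)); print(p,m.sum())
d=G[0]-G[1]; print((G[0]+G[1])/2,np.degrees(np.arctan2(d[1],d[0])))
dot=[o['tcp_pos'][0],o['tcp_pos'][1],o['tcp_pos'][2]+.0199]
print(proj('wrist',dot,o))
# blue wing dash and ear lateral
print('tool dir test', [proj('wrist',np.array(o['tcp_pos'])+[np.cos(o['eef_rot'][2])*r,np.sin(o['eef_rot'][2])*r,-.0291],o) for r in (.018,.022)])
```

```text
[320.4932 229.2329] 73 [0.4698 0.0531 0.06  ]
[349.1333 221.5333] 15
[292.5333 247.1333] 15
[0.4695 0.0527 0.0755] -12.442197938555779
[320.032  324.6545]
tool dir test [array([320.3393, 251.3982]), array([320.3407, 244.7541])]
```

Run:
```python
from h import *
np.set_printoptions(precision=4,suppress=True)
o=get_obs(); im=cv2.imread('pics/w4.png').astype(int)
print(im[246:254:2,308:336].mean(2).astype(int))
for v in (285,290,295,300,305):
    r=im[v]; x=np.arange(640); m=(r[:,0]>r[:,2]*1.3+8)&(abs(x-321)<30); print(v,x[m].min(),x[m].max())
t=np.array(o['tcp_pos']);y=o['eef_rot'][2];ex=np.array([np.cos(y),np.sin(y),0])
for h,r in ((.052,.015),(.0055,.02)): print(proj('wrist',t+ex*r+[0,0,-.0326+h],o))
```

```text
[[ 93 129 145 165 166 165 161 111 115 114 115 115 114 113 114 114 113 114
  116 115 123 163 160 132  86  78  81 108]
 [112  92  78  89 115 138 162 130 131 131 131 130 131 131 132 130 130 131
  133 133 128  78  78  78  78  84 120 133]
 [135 133 127 116 101  76  86 130 130 131 131 131 130 131 131 131 130 130
  132 133 128  78  79  78  91 126 132 133]
 [135 135 135 135 132 131 131 129 131 131 131 131 130 131 131 130 129 130
  132 133 132 113 113 119 133 133 133 133]]
285 307 335
290 308 335
295 308 335
300 308 335
305 308 335
[320.0336 293.7465]
[320.3303 249.1959]
```

Emit:
step_arm(
  series="-0.0003 0.0015 -0.01 0.4; 0 0 -0.02 0; 0 0 -0.015 0; 0 0 -0.01 0; 0 0 0 0; 0 0 0 0",
)

```text
t: 11.48
tcp_pos: [0.4698, 0.0545, 0.148]
eef_rot: [3.141, -0.001, 0.921]
force: [-0.4, -0.0, -0.1]
width: 0.147
grasp_force: 35.0
```

Run:
```python
from h import *
np.set_printoptions(precision=4,suppress=True)
o=get_obs(); print(o['t'],o['tcp_pos'],o['eef_rot'],o['force'])
a=save('side','s5.png'); 
t=np.array(o['tcp_pos'])
for q in ('rod_tip','port','wing'): print(q,[(np.round(r['position'],1),round(r['conf'],2)) for r in cams.mark_of(q,'side')[:1]])
print(proj('side',t-[0,0,.0831]),proj('side',[.4697,.053,.06]),proj('side',t+[0,0,.0029]))
b=save('wrist','w5.png')
h=[cv2.resize(x[r:r+120,c:c+160],(640,480),interpolation=cv2.INTER_CUBIC) for x,r,c in((a,215,235),(b,150,240))]
cv2.imwrite('pics/c5.png',cv2.resize(np.hstack(h),(800,300))[:,:,::-1])
```

```text
11.475 [0.4698 0.0545 0.148 ] [ 3.1409 -0.0006  0.9209] [-0.4415 -0.0221 -0.1139]
rod_tip [(array([310.6, 292.1]), 0.48)]
port [(array([304.4, 295.4]), 0.68)]
wing [(array([310.9, 232.6]), 0.85)]
[306.0898 292.7864] [306.7046 295.5334] [306.7473 236.3809]
```

View pics/c5.png

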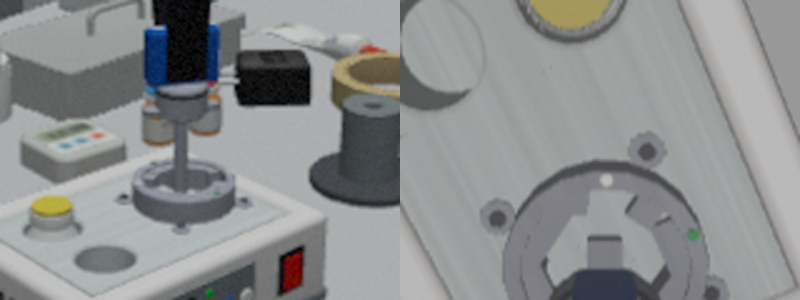

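Emit:
step_arm(
  series="0 0 0 0; 0 0 0 0",
)

```text
t: 11.98
tcp_pos: [0.4693, 0.0544, 0.1477]
eef_rot: [3.141, 0.0, 0.921]
force: [-0.3, -0.7, -1.7]
width: 0.151
grasp_force: 35.0
```

Run:
```python
from h import *
np.set_printoptions(precision=3,suppress=True,linewidth=220)
o=get_obs(); print(o['tcp_pos'],o['force'])
a=cv2.imread('pics/s5.png')
b=save('scene','sc5.png')[:,:,::-1]
t=np.array(o['tcp_pos']); C=np.array([.4697,.053,0])
for n,im in (('side',a),('scene',b)):
    g=cv2.cvtColor(im,cv2.COLOR_BGR2GRAY).astype(int)
    Z=[.075,.082,.088] ; 
    for z in Z:
        p=proj(n,t*[1,1,0]+[0,0,z]); v=int(round(p[1])); u=int(p[0]); print(n,'rod z',z,p,'row',v,'cols',u-9,g[v,u-9:u+10])
    K,Rm,P,c=cal(n); r=Rm[:,0]; r=r*[1,1,0]; r/=np.linalg.norm(r)
    for z in (.069,.073):
        l=proj(n,C+[0,0,z]-.03*r);R_=proj(n,C+[0,0,z]+.03*r); v=int(round((l[1]+R_[1])/2))
        print(n,'collar',z,l,R_,'L',int(l[0])-6,g[v,int(l[0])-6:int(l[0])+7],'R',int(R_[0])-6,g[v,int(R_[0])-6:int(R_[0])+7])
    print('right',r)
h=[cv2.resize(x[r:r+60,c:c+80],(400,300),interpolation=cv2.INTER_CUBIC) for x,r,c in((a,250,266),(b,240,274))]
cv2.imwrite('pics/c6.png',np.hstack(h))
```

```text
[0.469 0.054 0.148] [-0.26  -0.682 -1.686]
side rod z 0.075 [306.454 286.464] row 286 cols 297 [87 83 88 88 86 81 84 80 87 91 91 88 81 87 92 89 88 93 92]
side rod z 0.082 [306.507 281.997] row 282 cols 297 [142 151 150 145 143 139 120  99  90  94  90  89  91 112 125 128 131 136 138]
side rod z 0.088 [306.553 278.144] row 278 cols 297 [187 188 185 183 169 166 160 119  86  89  94  90  88 144 164 162 169 165 169]
side collar 0.069 [285.892 289.598] [327.647 290.142] L 279 [184 185 183 182 182 185 182 181 156 104 104 127 142] R 321 [137 136 147 146 147 143 124 103 152 178 181 186 188]
side collar 0.073 [285.885 287.064] [327.715 287.61 ] L 279 [177 175 178 179 181 181 182 182 169 153 162 168 151] R 321 [124 122 114 106 123 140 146 143 176 193 194 192 192]
right [-0.82  -0.572  0.   ]
scene rod z 0.075 [312.878 278.896] row 279 cols 303 [ 74 103 165 192 189 190 188 148  80  84  85  77 140 182 166 154 149 141 120]
scene rod z 0.082 [312.816 275.559] row 276 cols 303 [154 131  83  92 103  82  73  74  78  87  87  81  82  87  87  87  86  87  85]
scene rod z 0.088 [312.762 272.673] row 273 cols 303 [136 152 152 151 145 130 114  89  78  87  87  81  79  81  86  91 102 112 116]
scene collar 0.069 [295.23  281.336] [331.297 281.093] L 289 [192 193 188 176 171 174 170 127 133 172 150 124 139] R 325 [143 147 150 147 147 145 121 150 196 190 183 178 179]
scene collar 0.073 [295.146 279.451] [331.313 279.207] L 289 [192 191 191 191 192 192 175 150 160 166 137  89  81] R 325 [143 132 123 129 142 148 137 151 182 181 188 200 208]
right [-0.809 -0.587 -0.   ]
```

View pics/c6.png

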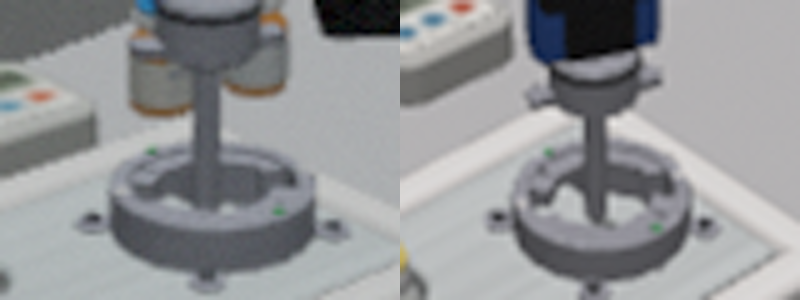

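Emit:
step_arm(
  series="-0.0007 -0.0013 0 0; 0 0 0 0; 0 0 0 0; 0 0 0 0",
)

```text
t: 12.52
tcp_pos: [0.4686, 0.0531, 0.1476]
eef_rot: [3.142, 0.0, 0.921]
force: [-0.1, 0.9, -2.2]
width: 0.146
grasp_force: 35.0
```

Run:
```python
from h import *
np.set_printoptions(precision=4,suppress=True,linewidth=220)
o=get_obs(); print(o['t'],o['tcp_pos'],o['force'],o['eef_rot'])
def edge(row,lo,hi,thr):  # subpixel extent of pixels darker than thr
    w=np.clip((row[lo:hi]-row[lo:hi].max())/(row[lo:hi].min()-row[lo:hi].max()),0,1); return (w*np.arange(lo,hi)).sum()/w.sum()
for n,vs,lo,hi,gs in (('side',(276,277,278,279,280),300,314,((296,280),(321.4,291.8))),('scene',(278,279),308,318,((303.4,270),(324.8,285.2)))):
    im=save(n,n+'7.png').astype(float); g=im.mean(2)
    print(n,'rod',[round(edge(g[v],lo,hi,0),2) for v in vs],'old',end=' ')
    old=cv2.imread('pics/'+{'side':'s5','scene':'sc5'}[n]+'.png').astype(float).mean(2)
    print([round(edge(old[v],lo,hi,0),2) for v in vs])
    yy,xx=np.mgrid[0:480,0:640]; P=[]
    for u,v in gs:
        w=np.clip(im[...,1]-im[...,[0,2]].max(2)-8,0,None)*(np.hypot(xx-u,yy-v)<4); P.append(np.array([(w*xx).sum(),(w*yy).sum()])/w.sum())
    r=[atz(n,p,.0755) for p in P]; mid=(r[0]+r[1])/2; print(P,mid,np.linalg.norm(r[0]-r[1]),'centre proj',proj(n,mid))
    t=o['tcp_pos']; print('pred rod at rim z',proj(n,[t[0],t[1],.0755]))
im=save('wrist','w7.png')
cv2.imwrite('pics/w7c.png',cv2.resize(im[150:300,240:400],(800,750),interpolation=cv2.INTER_CUBIC)[:600,:,::-1])
```

```text
12.525 [0.4686 0.0531 0.1476] [-0.1104  0.9328 -2.1844] [3.1415 0.     0.9208]
side rod [np.float64(308.25), np.float64(307.79), np.float64(307.54), np.float64(307.56), np.float64(307.16)] old [np.float64(307.22), np.float64(306.87), np.float64(306.88), np.float64(307.08), np.float64(306.22)]
[array([295.8235, 279.5882]), array([321.3182, 291.9545])] [0.4683 0.0514 0.0755] 0.05508155198566568 centre proj [308.2505 285.616 ]
pred rod at rim z [307.3963 285.9649]
scene rod [np.float64(313.35), np.float64(313.5)] old [np.float64(313.07), np.float64(312.78)]
[array([303.1481, 269.8519]), array([324.7857, 285.1429])] [0.4703 0.0508 0.0755] 0.05472120701904918 centre proj [313.7307 277.3304]
pred rod at rim z [313.6922 278.4143]
```

View pics/w7c.png

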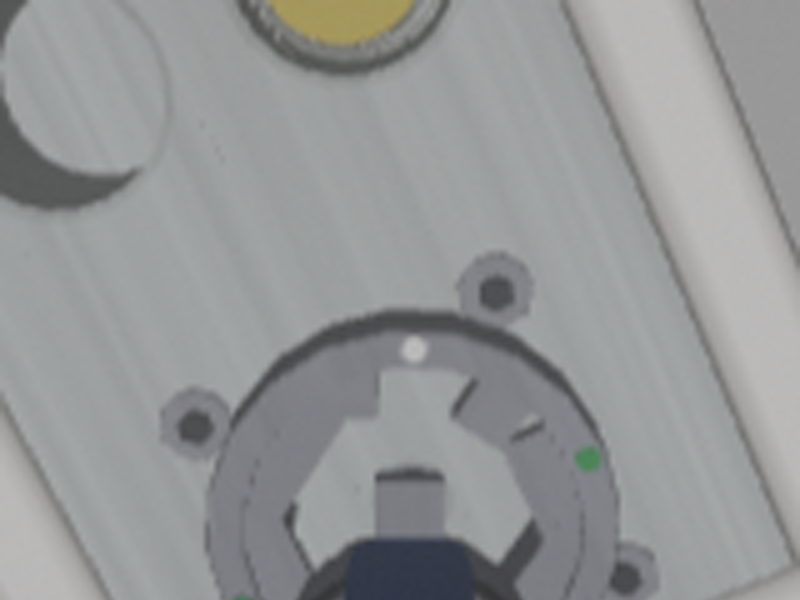

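Emit:
step_arm(
  series="0 -0.0006 -0.002 0; 0 0 -0.003 0; 0 0 -0.003 0; 0 0 -0.003 0; 0 0 0 0; 0 0 0 0",
)

```text
t: 13.42
tcp_pos: [0.4687, 0.0525, 0.1366]
eef_rot: [3.141, -0.0, 0.921]
force: [-0.5, -1.7, -1.3]
width: 0.147
grasp_force: 35.0
```

Emit:
step_arm(
  series="0 0 -0.005 0; 0 0 -0.008 0; 0 0 -0.008 0; 0 0 -0.005 0; 0 0 0 0; 0 0 0 0",
)

```text
t: 14.18
tcp_pos: [0.4688, 0.0526, 0.1107]
eef_rot: [3.141, -0.0, 0.921]
force: [-0.7, 1.7, -2.2]
width: 0.146
grasp_force: 35.0
```

Emit:
step_arm(
  series="0 0 -0.003 0; 0 0 -0.003 0; 0 0 -0.003 0; 0 0 -0.002 0; 0 0 0 0; 0 0 0 0",
)

```text
t: 14.92
tcp_pos: [0.4688, 0.0525, 0.0998]
eef_rot: [3.141, -0.0, 0.921]
force: [-0.5, -0.3, 2.0]
width: 0.147
grasp_force: 35.0
```

Emit:
step_arm(
  series="0 0 -0.002 0; 0 0 -0.002 0; 0 0 -0.002 0; 0 0 -0.001 0; 0 0 0 0; 0 0 0 0",
)

```text
t: 15.68
tcp_pos: [0.4688, 0.0525, 0.0928]
eef_rot: [3.141, -0.0, 0.921]
force: [-0.9, -0.6, 4.7]
width: 0.143
grasp_force: 35.0
```

Emit:
step_arm(
  series="0 0 -0.0005 0; 0 0 -0.0003 0; 0 0 0 0; 0 0 0 0",
)

```text
t: 16.18
tcp_pos: [0.4689, 0.0525, 0.0925]
eef_rot: [3.141, 0.0, 0.921]
force: [-2.7, -0.4, 9.0]
width: 0.146
grasp_force: 35.0
```

Emit:
step_arm(
  series="0 0 -0.0005 0; 0 0 -0.0003 0; 0 0 0 0; 0 0 0 0",
)

```text
t: 16.68
tcp_pos: [0.4689, 0.0525, 0.0922]
eef_rot: [3.141, 0.001, 0.921]
force: [-3.9, 0.1, 12.8]
width: 0.143
grasp_force: 35.0
```

Emit:
step_arm(
  series="0 0 -0.0006 0; 0 0 0 0; 0 0 0 0; 0 0 0 0; 0 0 0 0; 0 0 0 0; 0 0 0 0; 0 0 0 0; 0 0 0 0; 0 0 0 0; 0 0 0 0",
)

```text
t: 18.05
tcp_pos: [0.469, 0.0526, 0.092]
eef_rot: [3.141, 0.001, 0.921]
force: [-5.1, -0.1, 16.6]
width: 0.148
grasp_force: 35.0
```

Emit:
step_arm(
  series="0 0 0 -3; 0 0 0 -5; 0 0 0 -5; 0 0 0 -5; 0 0 0 0",
)

```text
t: 18.68
tcp_pos: [0.47, 0.0526, 0.0922]
eef_rot: [3.14, -0.002, 0.606]
force: [-2.6, -0.1, 14.0]
width: 0.146
grasp_force: 35.0
```

Emit:
step_arm(
  series="0 0 -0.0002 -4; 0 0 0 -5; 0 0 0 -5; 0 0 0 -5; 0 0 0 -4; 0 0 0 0",
)

```text
t: 19.42
tcp_pos: [0.4701, 0.0524, 0.0921]
eef_rot: [3.14, -0.002, 0.205]
force: [-2.2, -0.3, 15.2]
width: 0.148
grasp_force: 35.0
```

Emit:
step_arm(
  series="0 0 0 -4; 0 0 0 -5; 0 0 0 -5; 0 0 0 -5; 0 0 0 -4; 0 0 0 -1; 0 0 0 0; 0 0 0 0",
)

```text
t: 20.42
tcp_pos: [0.47, 0.052, 0.0921]
eef_rot: [3.141, -0.003, -0.214]
force: [-3.4, -1.5, 14.6]
width: 0.143
grasp_force: 35.0
```

Run:
```python
from h import *
o=get_obs(); print(o['t'],o['tcp_pos'],o['eef_rot'],o['force'],o['wrist_torque'],o['q'])
im=save('wrist','w8.png'); cv2.imwrite('pics/w8c.png',cv2.resize(im[170:330,220:420],(750,600),interpolation=cv2.INTER_CUBIC)[:,:,::-1])
```

```text
20.425 [0.46996804 0.05203593 0.0920876 ] [ 3.14069431e+00 -2.58409225e-03 -2.13861148e-01] [-3.39159254 -1.45779771 14.60915173] [-0.315492    0.79243213  0.01226187] [ 0.50056559  0.10882536 -0.69380763  2.02211834  0.08299682  1.03515937
 -2.01727531]
```

View pics/w8c.png

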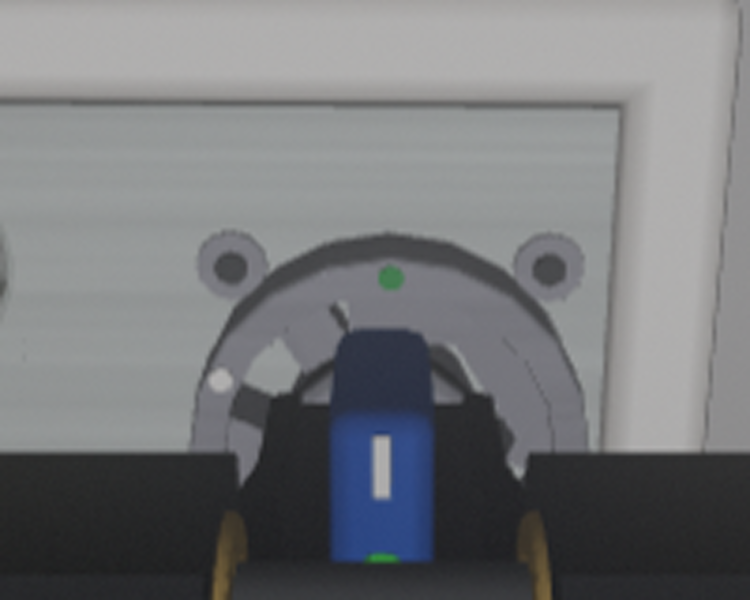

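Emit:
step_arm(
  series="0 0 0.001 0; 0 0 0.001 0; 0 0 0.001 0; 0 0 0.001 0; 0 0 0 0; 0 0 0 0",
)

```text
t: 21.22
tcp_pos: [0.4691, 0.0523, 0.0944]
eef_rot: [-3.142, -0.001, -0.214]
force: [1.4, -1.5, 3.5]
width: 0.146
grasp_force: 35.0
```

Emit:
step_arm(
  series="0 0 0.001 0; 0 0 0.0007 0; 0 0 0 0; 0 0 0 0",
)

```text
t: 21.72
tcp_pos: [0.4688, 0.0525, 0.0959]
eef_rot: [3.142, -0.0, -0.214]
force: [2.0, -2.8, 3.5]
width: 0.147
grasp_force: 35.0
```

Emit:
step_arm(
  series="0 0 0 0; 0 0 0 0; 0 0 0 0; 0 0 0 0; 0 0 0 0; 0 0 0 0; 0 0 0 0; 0 0 0 0; 0 0 0 0; 0 0 0 0",
  jaw=0.6,
)

```text
t: 22.98
tcp_pos: [0.4686, 0.0525, 0.0959]
eef_rot: [3.141, 0.0, -0.214]
force: [0.5, -0.6, -0.1]
width: 0.606
grasp_force: 0.0
```

Emit:
step_arm(
  series="0 0 0.005 0; 0 0 0.02 0; 0 0 0.03 0; 0 0 0.03 0; 0 0 0.03 0; 0 0 0.01 0; 0 0 0 0; 0 0 0 0",
)

```text
t: 23.98
tcp_pos: [0.4678, 0.0524, 0.2196]
eef_rot: [3.141, 0.002, -0.214]
force: [0.5, 0.3, -0.9]
width: 0.6
grasp_force: 0.0
```

```bash
python3 look.py w9.png wing probe
python3 - <<'E'
from h import *
o=get_obs()
w=cv2.imread('pics/w9.png')[:,:,::-1]; s=save('side','s9.png'); c=save('scene','sc9.png')
p=[int(v) for v in proj('wrist',[.4697,.053,.09],o)]
a=cv2.resize(w[p[1]-75:p[1]+75,p[0]-50:p[0]+50],(400,600)); b=np.vstack([cv2.resize(x[r:r+75,q:q+100],(400,300),interpolation=cv2.INTER_CUBIC) for x,r,q in((s,235,257),(c,225,264))])
cv2.imwrite('pics/c9.png',np.hstack([a,b])[:,:,::-1])
g=w.astype(int); yy,xx=np.mgrid[0:480,0:640]
bl=((g[...,2]>g[...,0]*1.3+8)&(np.hypot(xx-p[0],yy-p[1])<60)).astype(np.uint8); bl=cv2.morphologyEx(bl,cv2.MORPH_CLOSE,np.ones((5,5)))
n,l,st,ce=cv2.connectedComponentsWithStats(((g.min(2)>110)&(bl>0)).astype(np.uint8)); X=[atz('wrist',ce[i],.1165,o) for i in range(1,n) if st[i,4]>10]; print(X)
if len(X)==2: d=X[0]-X[1]; print((X[0]+X[1])/2,np.degrees(np.arctan2(d[1],d[0])))
E
```

```text
{'t': 23.975, 'tcp_pos': array([0.4678, 0.0524, 0.2196]), 'eef_rot': array([ 3.1412,  0.0022, -0.2136]), 'force': array([ 0.493 ,  0.2628, -0.8757]), 'width': 0.5998572205173031, 'q': array([ 0.5366, -0.0367, -0.681 ,  1.8696, -0.0244,  1.3028, -1.922 ])}
wing [321.4 236. ] 0.74 [0.4671 0.0531 0.0955]
probe [322.6 225.1] 0.55 [0.4674 0.0519 0.06  ]
[array([0.48389094, 0.0499784 , 0.1165    ]), array([0.45570064, 0.05607267, 0.1165    ])]
[0.46979579 0.05302553 0.1165    ] -12.19865132873723
```

View pics/c9.png

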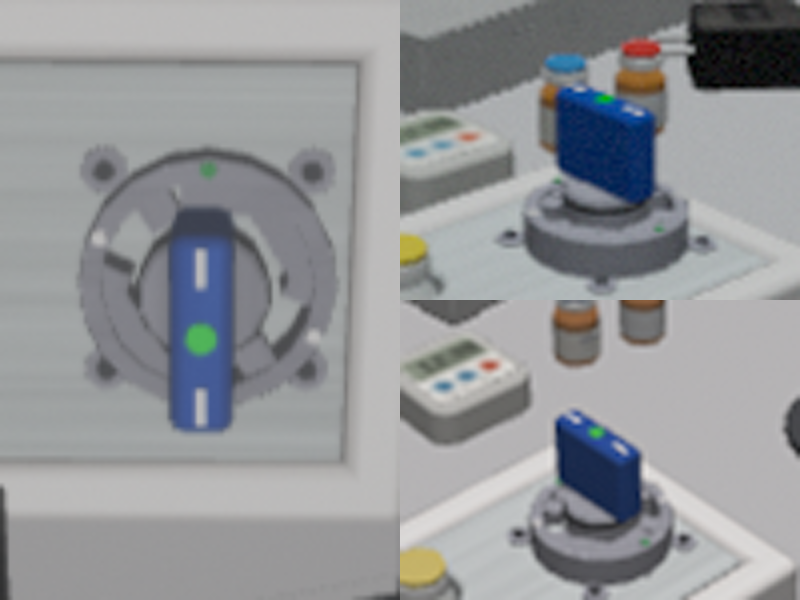

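The view shows the probe upright in the collar, with the wing in line with the green marks at (208,170). The measured wing angle is -12.2°, and the vials have not moved.

```bash
python3 -c "
from workcell import bot
print(bot.hand_in())"
```

```text
the job is handed in; nothing more can be done
None
```

The probe is in the incubator port, pressed home at about 18 N for over a second, turned clockwise into line with the green marks and released; it stood upright and locked, and I handed the job in about 24 s into the run (the judge gave no verdict).

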